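Feel the gap of a plate clamp with a taper gauge blade

TASK

Draw the tapered gauge blade out of its holding block by its handle and slide it, narrow end down, into the gap between the two upright sprung plates of the clamp, until it drags snugly against both plates; push gently, do not force the plates apart. Finish while still gripping the blade by its handle, upright and steady at that depth: do not let go. Leave the vial, the tape roll and the marker where they are.

Things in the scene. Friction and masses are not known exactly. Their poses are not given: they have to be found in the camera images.
- blade_handle (a point): Centre of the dark steel handle of the taper gauge blade, a loose part of 0.11 kg. Handle: upright block 16 mm (its x) by 24 mm (its y) by 45 mm high (its z, up). Directly under the handle is a collar 26 x 32 x 5 mm (its underside 27.5 mm below this point) that rests on top of the holding block at the start; below the collar the bare steel blade hangs down 75 mm, 20 mm wide (along y), tapering in thickness (along x) evenly from 12.5 mm under the collar to 3 mm at the tip
- blade_tip (a point): Centre of the narrow lower end of the blade (3 mm thick along x, 20 mm wide along y), 102.5 mm below the handle's centre; axes as the handle's
- block: White plastic holding block, fixed to the worktop, 60 x 64 x 86 mm high; origin at the centre of its underside. A 16.5 x 23.5 mm hole, 82 mm deep, opens at the middle of its top; the blade hangs in it and comes out straight up. The block's x and y are those of the blade at the start
- clamp: Plate clamp, fixed to the worktop: grey base 128 (x) x 110 (y) x 12 mm with two dark steel brackets up to 100 mm high, each carrying an upright aluminium plate on spring pins. Origin at the centre of the base's underside; x goes across the gap, from the front plate to the back plate, y along it
- back_plate: Upright aluminium plate on the +x side of the gap, 60 mm wide (y), 6 mm thick, 83 mm high. Origin on its inner face (the face to the gap), middle of the width, at the throat 105 mm above the worktop; above the throat a lip 8 to 10 mm high flares outward at 45 degrees as a lead-in. The inner face goes straight down 83 mm. Axes as the clamp's. The plate yields away from the gap on its springs, about 6 N per mm, at most 6 mm
- front_plate: The opposite plate, mirror image, on the -x side of the gap; origin on its inner face at the throat in the same way. The gap between the two inner faces differs from run to run, 5 to 7.5 mm, so the blade first touches both plates when its tip is 16 to 36 mm below the throat, and the drag then grows gradually, about 5 N on each plate 13 mm deeper, where the blade resists the push down by about 6 N
- vial_centre (a point): Centre of a small glass vial with a white cap, 30 x 30 x 56 mm, standing behind the work: a bystander
- tape_centre (a point): Centre of a roll of tape, 68 mm across and 19 mm high, lying behind the work: a bystander
- blue_marker_centre (a point): Centre of a marker pen 119 mm long, lying behind the work: a bystander

How it is judged:
By the outcome, as a careful person would: the job done as asked, in the order asked, and still so for the second after the job is handed in, while the arm keeps its last pose, push and grip.
It also fails if it takes over 51 s, if anything falls off the work surface, if the arm or the gripper's body presses on something with over 40 N, if the wrist force passes 120 N, or if a joint passes its speed limit or range.

ROBOT

A 7-joint arm with a two-finger parallel gripper is mounted at the origin on a cart in front of the work surface, level with it; the furniture and walls round the work are solid. World frame = base frame: x ahead of the robot, y to its left, z up, the work surface at z = 0. Lengths are in m, angles in rad, forces in N, time in s.
With the tool pointing down it reaches from about 0.425 to 0.925 m from the base axis. Payload 6.8 kg.
Tool frame: the origin (TCP) lies at the centre of the arm's flange, where the gripper is bolted on; the fingertips stand 173 mm ahead of it and the grasp point (between the pads) lies 155 mm ahead of it (finger_overhang is the distance from the TCP to the fingertips, in m); y points along the fingers, z is the direction in which the jaws open and shut, and the axes are right-handed (so a half turn about y gives the same grasp; the last joint's range is limited). The gripper opens to 85 mm and grips with 20 to 120 N. Pads are 22 mm wide; open, the fingers measure 114 mm over their backs; the gripper's body (76 mm by 85 mm) begins 54 mm behind the grasp point. The pads swing forward as they close: fully open they stand 13 mm farther back than shut.
Start: joints at [-1.307, 0.477, 0.022, 1.555, -0.011, 1.109, -0.083], TCP at [0.245, 0.629, 0.405] pointing down, gripper open.
Joint ranges: [-2.96, 2.96], [-0.34, 2.1], [-1.41, 1.46], [0.24, 2.44], [-1.37, 4.51], [0.17, 1.92], [-2.96, 2.96]. Speed limits (rad/s): [2.39, 2.39, 3.14, 3.14, 3.14, 3.14, 3.14].

INTERFACE

Orientations are given as a rotation vector (axis times angle).
In Python, from bench import get_obs, grab_frame, hand_in, finger_overhang gives the robot as it stands. The module is installed in compiled form; this text tells all that it offers.
- The arm moves only by the shell command python3 -m jog 'ROWS' [FORCE]. ROWS is JSON, a list of rows, each a list of 3 entries, a list of its own where there are three numbers: the shift along the tool's x, y, z in cm, then the turn about the tool's y in rad, then the gripper command: -1 is fully open, 1 is shut, values between are in proportion. In form: [[[x, y, z], twist, gripper], ...]. A call has 1 to 10 rows; each row is the pose to reach, as a shift and turn from the pose commanded when the call began, along the tool's axes at that moment; what a row does not reach only later rows make up. A row lasts 1/8 s, in which the tool goes at most 62.5 mm and 10.7 degrees, less where a joint would pass 70% of its speed; a pose out of reach is approached as far as the arm can. A call with a gripper value outside its range is refused whole. The fingers move at their own pace and stop on an object; FORCE is the grip in N (left out, the last holds). Time passes only in rows, so rows that repeat a pose let the fingers close. It gives the time, the measured TCP pose, the force and the opening at its end, in the units of the state.
- get_obs(): the state, without advancing time (a new reading comes with each control period).
- grab_frame(name): name is "scene" or "side" or "wrist"; returns a dict with "image" (384x512x3 uint8, blue, green, red), "fx", "fy", "cx", "cy" (pixels), "origin" and "rotation" of the camera in the world. Camera axes: x right, y up, looking along -z (the intrinsics and any distortion apply to the point x, -y, -z); pixel columns grow to the right and rows downward; lengths in m; the calibration is good to about 2 mm. A picture is of the moment at which its call begins. There is no depth.
- hand_in(): hands the job in, once; it reports no verdict.
The state is a dict: "clock": time; "joints": joint angles; "qvel": joint speeds; "tau": joint torques, N m; "tcp_pos": TCP position; "orientation": TCP orientation; "contact_force": force on the tool from outside, world axes, zero at the start; "moment": the same for the moment, N m; "grip_width": finger opening in m.
Only numpy, scipy, OpenCV 4.12 (cv2) and the standard library are available. Lean on these libraries where they do the work, as an engineer would, in place of code of your own. Each camera call takes 0.05 s, during which the arm holds its last target.

## Working session

There is one attempt and no reset: what is moved stays moved. The work goes in short steps, Python scripts to look and compute and a shell command to move; the robot and the scene stay as the last step left them, time stands still between calls to the robot, and variables do not carry over. Pictures are saved under pics/ and viewed, and the job is handed in when it is done.

```bash
mkdir -p pics; ls; python3 - <<'E'
from bench import *
import cv2,numpy as np
o=get_obs(); print({k:np.round(v,3) for k,v in o.items()}); print(finger_overhang)
for n in("scene","side","wrist"):
    f=grab_frame(n); cv2.imwrite(f"pics/{n}0.png",f["image"]); print(n,[f[k] for k in f if k!="image"])
    print(f.keys())
E
```

```text
pics
{'clock': np.float64(0.0), 'joints': array([-1.307,  0.478,  0.022,  1.556, -0.011,  1.109, -0.083]), 'qvel': array([-0.   , -0.   ,  0.002,  0.003,  0.   , -0.002, -0.001]), 'tau': array([-1.0000e-03, -5.9645e+01,  1.6080e+00, -2.8120e+01,  1.3000e-02,
        9.0000e-03,  0.0000e+00]), 'tcp_pos': array([0.245, 0.629, 0.404]), 'orientation': array([-1.553,  0.292, -0.292]), 'contact_force': array([0.847, 0.506, 0.27 ]), 'moment': array([0.047, 0.003, 0.03 ]), 'grip_width': np.float64(0.086)}
0.1734
scene [391.1383269493557, 391.1383269493557, 257.1354272400377, 195.26752329335616, array([ 0.11960228, -0.09371722,  0.71349803]), array([ 0.67053505, -0.39437106, -1.01084482])]
dict_keys(['image', 'fx', 'fy', 'cx', 'cy', 'origin', 'rotation'])
side [439.6155427702684, 439.6155427702684, 259.21901003877616, 201.5235352921343, array([0.58460275, 0.89671677, 0.58632969]), array([ 0.05408466, -1.46150055, -2.74308143])]
dict_keys(['image', 'fx', 'fy', 'cx', 'cy', 'origin', 'rotation'])
wrist [270.2243757018491, 270.2243757018491, 260.29386850266286, 193.2029150754438, array([0.16634951, 0.66003047, 0.37345499]), array([-0.29341629, -0.19924964,  1.18752372])]
dict_keys(['image', 'fx', 'fy', 'cx', 'cy', 'origin', 'rotation'])
```

View pics/scene0.png

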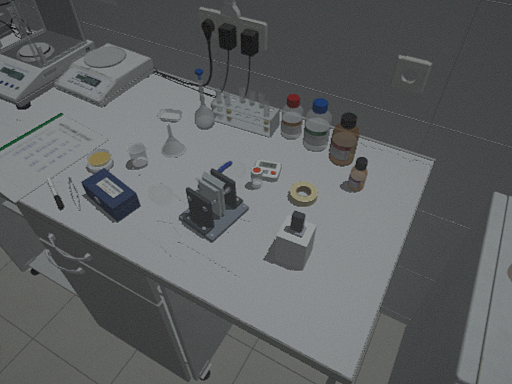

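View pics/side0.png

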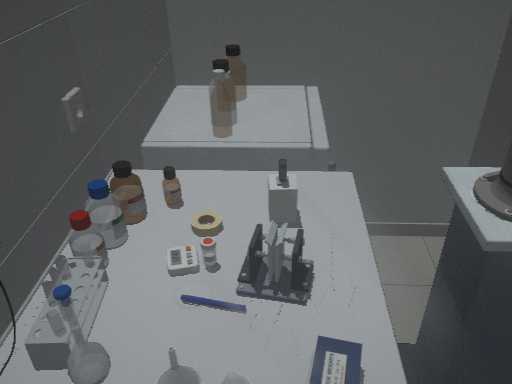

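View pics/wrist0.png

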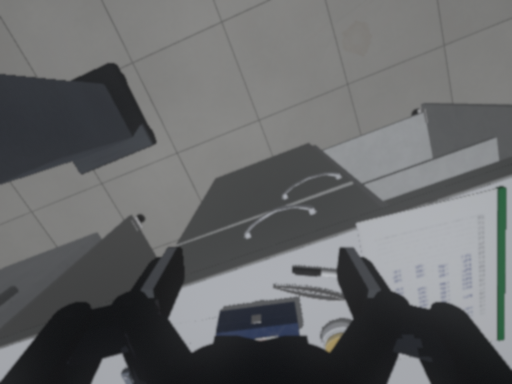

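```bash
cat > h.py <<'E'
from bench import *
import cv2,numpy as np
from scipy.spatial.transform import Rotation as R
import pickle
def snap(n,tag):
    f=grab_frame(n); pickle.dump(f,open(f"pics/{n}{tag}.pkl","wb")); cv2.imwrite(f"pics/{n}{tag}.png",f["image"]); return f
def load(n,tag): return pickle.load(open(f"pics/{n}{tag}.pkl","rb"))
def ray(f,u,v):
    d=np.array([(u-f["cx"])/f["fx"],-(v-f["cy"])/f["fy"],-1.]); d/=np.linalg.norm(d)
    return f["origin"],R.from_rotvec(f["rotation"]).apply(d)
def onz(f,u,v,z):
    o,d=ray(f,u,v); return o+d*(z-o[2])/d[2]
def tri(l):
    A=np.zeros((3,3));b=np.zeros(3)
    for f,u,v in l:
        o,d=ray(f,u,v);P=np.eye(3)-np.outer(d,d);A+=P;b+=P@o
    p=np.linalg.solve(A,b)
    e=[np.linalg.norm((np.eye(3)-np.outer(d,d))@(p-o))*1000 for o,d in (ray(*x) for x in l)]
    return p,np.round(e,1)
def proj(f,p):
    c=R.from_rotvec(f["rotation"]).inv().apply(np.asarray(p)-f["origin"])
    return np.array([f["cx"]+f["fx"]*c[0]/-c[2],f["cy"]-f["fy"]*c[1]/-c[2]])
def crop(f,x0,y0,w,h,s,name,g=1.8):
    im=f["image"][y0:y0+h,x0:x0+w]; im=cv2.resize(im,None,fx=s,fy=s,interpolation=cv2.INTER_CUBIC)
    im=np.clip(im.astype(float)*g,0,255).astype(np.uint8)
    for k in range(0,w,10): cv2.putText(im,str(x0+k),(k*s,8),0,.3,(0,0,255),1); cv2.line(im,(k*s,10),(k*s,14),(0,0,255),1)
    for k in range(0,h,10): cv2.putText(im,str(y0+k),(0,k*s+4),0,.3,(0,0,255),1)
    cv2.imwrite(f"pics/{name}.png",im)
E
python3 - <<'E'
from h import *
f=snap("scene","1"); crop(f,170,160,160,120,5,"sc1")
g=snap("side","1"); crop(g,225,150,110,150,4,"sd1")
E
```

```text
(no output)
```

View pics/sc1.png

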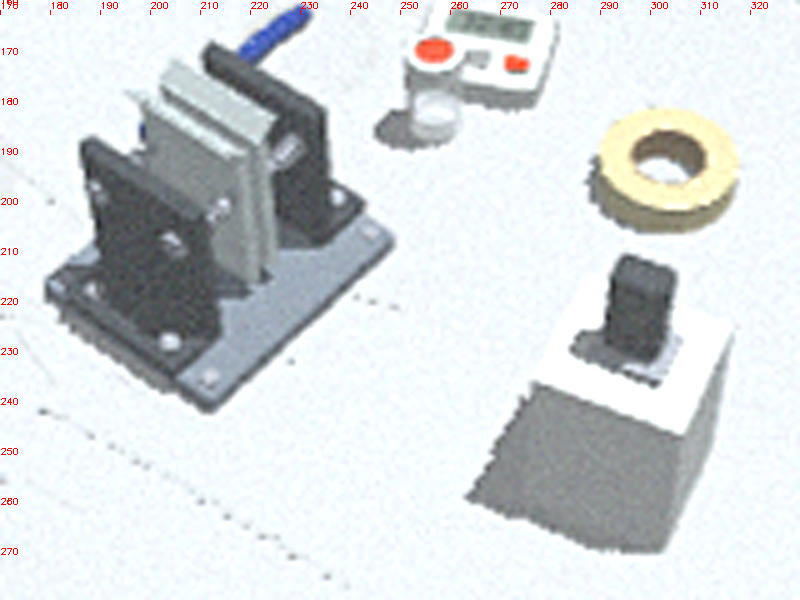

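View pics/sd1.png

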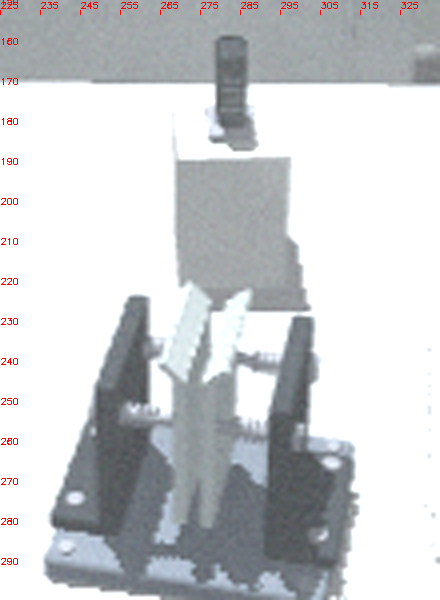

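```bash
python3 - <<'E'
from h import *
np.set_printoptions(precision=4,suppress=True)
s=load("scene","1");d=load("side","1")
for u,v in [(276,236),(305,246.5),(315.5,225.5)]: print("blk sc",onz(s,u,v,.086))
for u,v in [(269,189.5),(297,189)]: print("blk sd",onz(d,u,v,.086))
print("tri corner +y near/far?")
print(tri([(s,276,236),(d,297,189)]))
# handle top centre / bottom
print("handle top",tri([(s,297.7,213.5),(d,282.8,159.8)]))
print("handle bottom", tri([(s,295,229),(d,282.8,180)]))
# clamp base corners z=.012
for u,v in [(178.5,216.5),(211,241.5),(248.5,207)]: print("base sc",onz(s,u,v,.012))
for u,v in [(235.5,287),(307,297)]: print("base sd",onz(d,u,v,.012))
# bracket tops .1
for u,v in [(186,188),(208,203),(211,170),(233,181)]: print("brk sc",onz(s,u,v,.1))
for u,v in [(256,224.5),(260,224.5),(249,244.5),(254,245),(299,230),(302.5,230.5)]: print("brk sd",onz(d,u,v,.1))
for p in [(.2,.0,.086)]: pass
E
```

```text
blk sc [0.5456 0.1005 0.086 ]
blk sc [0.5506 0.0397 0.086 ]
blk sc [0.6083 0.0425 0.086 ]
blk sd [0.6074 0.1064 0.086 ]
blk sd [0.5479 0.1031 0.086 ]
tri corner +y near/far?
(array([0.5474, 0.101 , 0.0843]), array([0.5, 0.5]))
handle top (array([0.5783, 0.0723, 0.1388]), array([0.7, 0.7]))
handle bottom (array([0.5777, 0.0739, 0.0899]), array([0.6, 0.6]))
base sc [0.5355 0.3467 0.012 ]
base sc [0.513  0.2413 0.012 ]
base sc [0.6399 0.2194 0.012 ]
base sd [0.6627 0.3223 0.012 ]
base sd [0.534 0.343 0.012]
brk sc [0.5558 0.3256 0.1   ]
brk sc [0.5429 0.2597 0.1   ]
brk sc [0.6292 0.3097 0.1   ]
brk sc [0.6236 0.2478 0.1   ]
brk sd [0.6274 0.2495 0.1   ]
brk sd [0.62   0.2493 0.1   ]
brk sd [0.6366 0.3074 0.1   ]
brk sd [0.6278 0.3085 0.1   ]
brk sd [0.5489 0.264  0.1   ]
brk sd [0.5426 0.2653 0.1   ]
```

```bash
cat >> h.py <<'E'
def plan(gx,gy,gz,yaw_jaw):
    """grasp point goal, yaw of jaw axis (deg, mod 180)"""
    o=get_obs(); r=R.from_rotvec(o["orientation"]); M=r.as_matrix()
    print("axes x",M[:,0].round(3),"y",M[:,1].round(3),"z",M[:,2].round(3))
    t=o["tcp_pos"]; g=t+0.155*M[:,1]
    print("t",o["clock"].round(2),"tcp",t.round(4),"grasp",g.round(4),"F",o["contact_force"].round(2),"w",o["grip_width"].round(4))
    d=np.array([gx,gy,gz])+np.array([0,0,.155])-t
    print("shift cm",(M.T@d*100).round(2))
    cur=np.degrees(np.arctan2(M[1,2],M[0,2])); dy=(yaw_jaw-cur+90)%180-90
    print("jaw yaw",cur.round(2),"twist",np.radians(-dy).round(4),"(sign: tool y down -> -yaw)", "joint7",o["joints"][6].round(3))
E
python3 - <<'E'
from h import *
plan(.578,.0725,.25,3.5)
E
```

```text
axes x [ 0.932 -0.363  0.   ] y [-0.    -0.001 -1.   ] z [ 0.363  0.932 -0.001]Traceback (most recent call last):
  File "<stdin>", line 2, in <module>
  File "h.py", line 34, in plan
    print("t",o["clock"].round(2),"tcp",t.round(4),"grasp",g.round(4),"F",o["contact_force"].round(2),"w",o["grip_width"].round(4))
              ^^^^^^^^^^^^^^^^
AttributeError: 'float' object has no attribute 'round'
```

```bash
sed -i 's/o\["clock"\].round(2)/round(float(o["clock"]),2)/; s/o\["grip_width"\].round(4)/round(float(o["grip_width"]),4)/' h.py; python3 - <<'E'
from h import *
plan(.578,.0725,.25,3.5)
E
```

```text
axes x [ 0.932 -0.363  0.   ] y [-0.    -0.001 -1.   ] z [ 0.363  0.932 -0.001]
t 0.25 tcp [0.2452 0.6288 0.4043] grasp [0.2451 0.6287 0.2493] F [-0.01  0.27 -0.76] w 0.0852
shift cm [ 5.122e+01 -4.000e-02 -3.974e+01]
jaw yaw 68.7 twist 1.1379 (sign: tool y down -> -yaw) joint7 -0.083
```

```bash
python3 -m jog '[[[5,0,-4],0.12,-1],[[10,0,-8],0.25,-1],[[15,0,-12],0.38,-1],[[20,0,-16],0.5,-1],[[25,0,-20],0.62,-1],[[30,0,-24],0.75,-1],[[35,0,-28],0.87,-1],[[40,0,-32],1.0,-1],[[46,0,-36],1.1,-1],[[51.2,0,-39.7],1.138,-1]]'; python3 -m jog '[[[0,0,0],0,-1],[[0,0,0],0,-1]]'; python3 - <<'E'
from h import *
plan(.578,.0725,.25,3.5)
f=snap("wrist","2")
E
```

```text
clock: 1.5
tcp_pos: [0.566, 0.0908, 0.405]
orientation: [-1.236, 1.165, -1.165]
contact_force: [0.8, 0.5, -0.2]
grip_width: 0.0853
clock: 1.75
tcp_pos: [0.565, 0.0927, 0.4044]
orientation: [-1.238, 1.165, -1.164]
contact_force: [-0.1, 1.1, -1.0]
grip_width: 0.0852
axes x [ 0.061 -0.998 -0.   ] y [-0.001  0.    -1.   ] z [ 0.998  0.061 -0.001]
t 1.75 tcp [0.565  0.0927 0.4044] grasp [0.5649 0.0927 0.2494] F [-0.06  1.11 -0.96] w 0.0852
shift cm [ 2.09 -0.06  1.17]
jaw yaw 3.5 twist -0.0 (sign: tool y down -> -yaw) joint7 -0.046
```

View pics/wrist2.png

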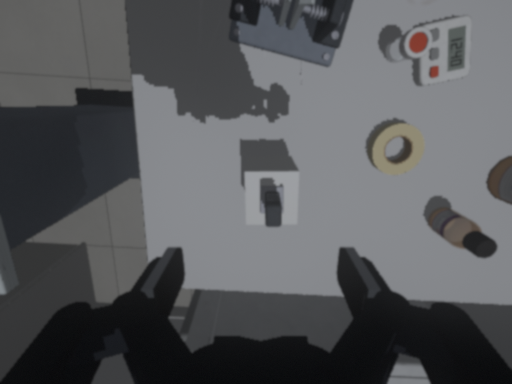

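```bash
python3 - <<'E'
from h import *
f=load("wrist","2"); crop(f,225,130,100,110,6,"w2c",1.6)
print(f["origin"],R.from_rotvec(f["rotation"]).as_matrix().round(3))
E
```

```text
[0.55980347 0.1777904  0.37410735] [[ 0.998 -0.058 -0.02 ]
 [ 0.061  0.943  0.326]
 [-0.    -0.327  0.945]]
```

View pics/w2c.png

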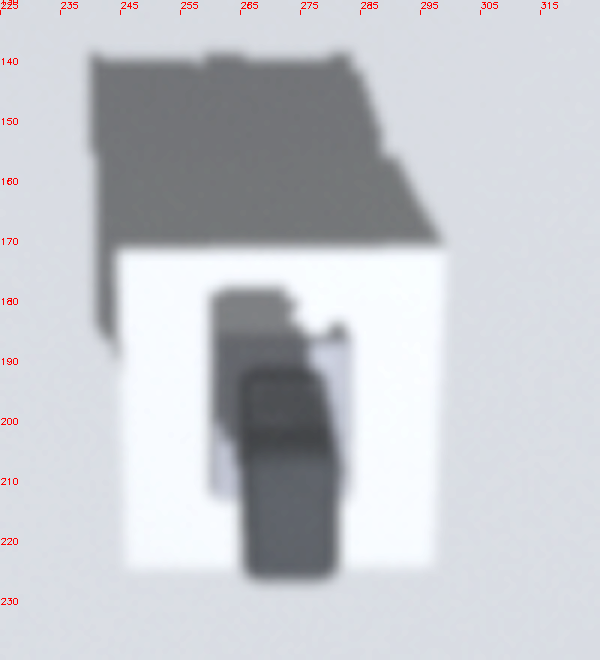

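```bash
python3 - <<'E'
from h import *
np.set_printoptions(precision=4,suppress=True)
f=load("wrist","2");s=load("scene","1");d=load("side","1")
c=[onz(f,u,v,.086)[:2] for u,v in [(244.8,171.2),(299,171.2),(297.5,224.5),(246,224.5)]]
print(np.array(c),np.mean(c,0))
for i in range(4):
    e=c[(i+1)%4]-c[i]; print(np.linalg.norm(e),np.degrees(np.arctan2(e[1],e[0])))
h=[onz(f,u,v,.136)[:2] for u,v in [(265.4,206),(280.8,206),(280.8,226.2),(265.8,226.2)]]
print(np.array(h),np.mean(h,0))
for i in range(4):
    e=h[(i+1)%4]-h[i]; print(np.linalg.norm(e),np.degrees(np.arctan2(e[1],e[0])))
print("handle top tri wrist+scene+side",tri([(f,273.2,216.2),(s,297.7,213),(d,282.8,160)]))
print("block corner tri",tri([(f,244.8,171.2),(s,276,236),(d,297,189)]))
E
```

```text
[[0.5473 0.1029]
 [0.6067 0.1065]
 [0.6118 0.0423]
 [0.5514 0.0386]] [0.5793 0.0726]
0.059464778227521456 3.506293556815925
0.06445955638885426 -85.38373125996478
0.06051353240384636 -176.49109928941547
0.06445052451150521 93.68402471736904
[[0.5704 0.0832]
 [0.585  0.0841]
 [0.5868 0.063 ]
 [0.5722 0.0621]] [0.5786 0.0731]
0.014595280865152964 3.5079548543827443
0.02115364783027344 -85.07713841350447
0.014599510937937108 -176.4910100291843
0.021153807481328002 94.91139015564399
handle top tri wrist+scene+side (array([0.5786, 0.0734, 0.1388]), array([0.9, 0.5, 0.6]))
block corner tri (array([0.5473, 0.1016, 0.0843]), array([0.8, 0.6, 0.8]))
```

```bash
python3 -m jog '[[[2.07,0,1.28],-0.006,-1],[[2.07,3,1.28],-0.006,-1],[[2.07,7,1.28],-0.006,-1],[[2.07,10,1.28],-0.006,-1],[[2.07,12,1.28],-0.006,-1],[[2.07,13.3,1.28],-0.006,-1],[[2.07,13.3,1.28],-0.006,-1],[[2.07,13.3,1.28],-0.006,-1]]'; python3 - <<'E'
from h import *
plan(.5789,.0728,.116,3.8)
f=snap("wrist","3");f=snap("scene","3");crop(f,250,160,100,80,7,"s3c")
E
```

```text
clock: 2.8
tcp_pos: [0.5796, 0.0729, 0.2725]
orientation: [-1.239, 1.159, -1.159]
contact_force: [0.8, 0.1, 0.2]
grip_width: 0.0856
axes x [ 0.068 -0.998 -0.   ] y [ 0.001  0.001 -1.   ] z [0.998 0.068 0.001]
t 2.8 tcp [0.5796 0.0729 0.2725] grasp [0.5798 0.0729 0.1175] F [0.81 0.07 0.24] w 0.0856
shift cm [ 0.    0.15 -0.07]
jaw yaw 3.88 twist 0.0013 (sign: tool y down -> -yaw) joint7 0.092
```

View pics/wrist3.png

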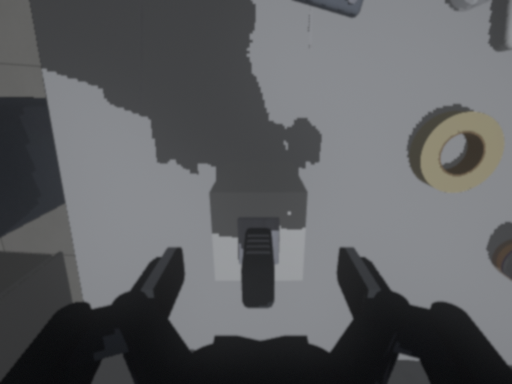

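View pics/s3c.png

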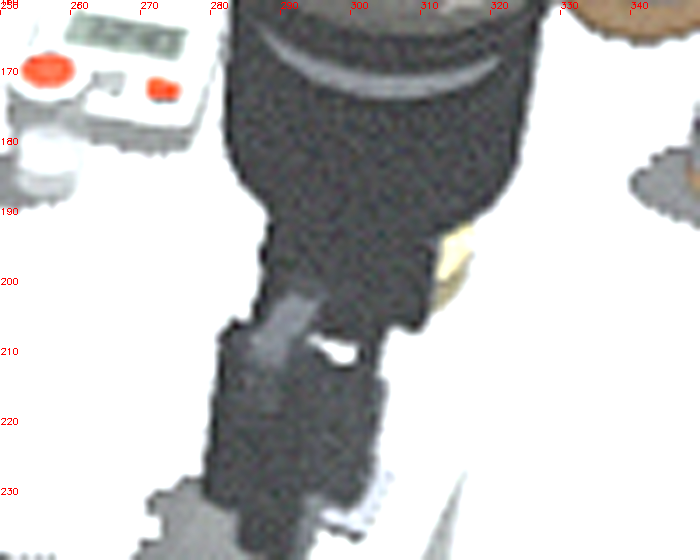

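```bash
python3 -m jog '[[[0,0.1,-0.06],0,-0.3],[[0,0.1,-0.06],0,0.3],[[0,0.1,-0.06],0,1],[[0,0.1,-0.06],0,1],[[0,0.1,-0.06],0,1],[[0,0.1,-0.06],0,1],[[0,0.1,-0.06],0,1],[[0,0.1,-0.06],0,1]]' 70; python3 - <<'E'
from h import *
plan(.5789,.0728,.116,3.8)
E
```

```text
clock: 3.9
tcp_pos: [0.5788, 0.0723, 0.2709]
orientation: [-1.24, 1.16, -1.16]
contact_force: [-0.2, 0.1, 4.0]
grip_width: 0.0153
axes x [ 0.067 -0.998 -0.   ] y [ 0.  0. -1.] z [0.998 0.067 0.   ]
t 3.9 tcp [0.5788 0.0723 0.2709] grasp [0.5788 0.0723 0.1159] F [-0.15  0.1   3.99] w 0.0153
shift cm [-0.05 -0.01  0.02]
jaw yaw 3.83 twist 0.0006 (sign: tool y down -> -yaw) joint7 0.092
```

```bash
python3 -m jog '[[[0,-1,0],0,1],[[0,-3,0],0,1],[[0,-6,0],0,1],[[0,-9,0],0,1],[[0,-12,0],0,1],[[0,-14,0],0,1],[[0,-14,0],0,1],[[0,-14,0],0,1]]'; python3 - <<'E'
from h import *
plan(.588,.1,.255,-10)
f=snap("wrist","4");f=snap("side","4");crop(f,220,80,130,200,3,"d4c")
f=snap("scene","4");crop(f,170,100,160,180,4,"s4c")
E
```

```text
clock: 4.9
tcp_pos: [0.5782, 0.0724, 0.4098]
orientation: [-1.241, 1.161, -1.159]
contact_force: [0.9, 0.6, -0.8]
grip_width: 0.0151
axes x [ 0.067 -0.998  0.   ] y [-0.001 -0.    -1.   ] z [ 0.998  0.067 -0.001]
t 4.9 tcp [0.5782 0.0724 0.4098] grasp [0.578  0.0724 0.2548] F [ 0.85  0.6  -0.77] w 0.0151
shift cm [-2.69 -0.02  1.16]
jaw yaw 3.84 twist 0.2416 (sign: tool y down -> -yaw) joint7 0.007
```

View pics/wrist4.png

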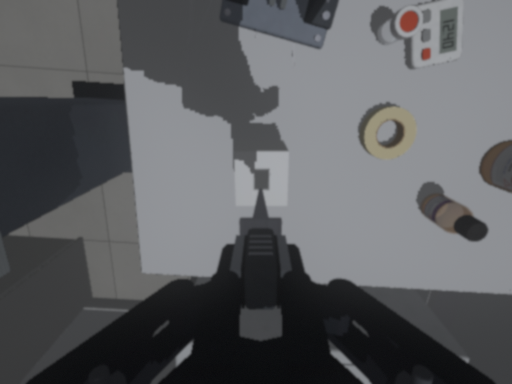

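View pics/s4c.png

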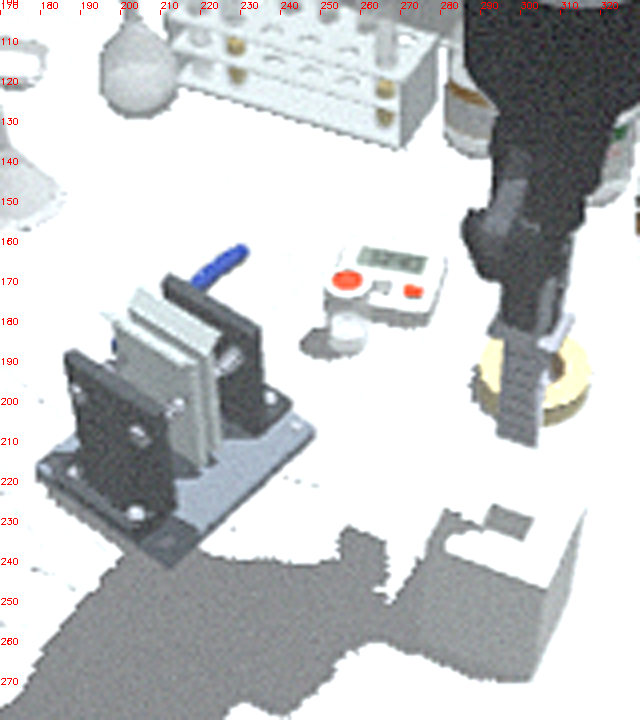

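View pics/d4c.png

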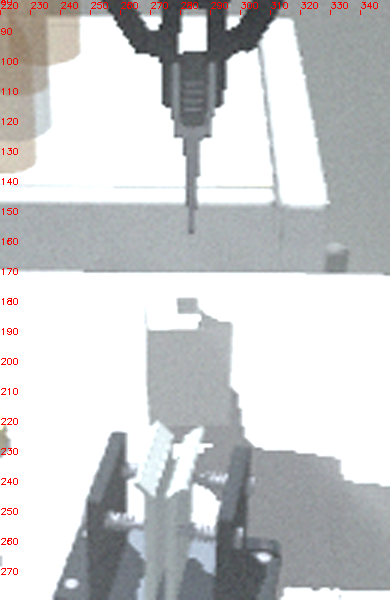

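```bash
python3 -m jog '[[[-4,0,0.1],0.08,1],[[-8,0,0.3],0.16,1],[[-11.7,0,0.4],0.24,1],[[-11.7,0,0.4],0.24,1],[[-11.7,0,0.4],0.24,1],[[-11.7,0,0.4],0.24,1]]'; python3 - <<'E'
from h import *
plan(.588,.281,.255,-10)
f=snap("wrist","5");crop(f,180,20,160,120,5,"w5c",1.6)
E
```

```text
clock: 5.8
tcp_pos: [0.575, 0.1879, 0.4105]
orientation: [-1.122, 1.337, -1.337]
contact_force: [0.8, -0.5, -0.8]
grip_width: 0.0151
axes x [-0.174 -0.985  0.001] y [-0.    -0.001 -1.   ] z [ 0.985 -0.174 -0.   ]
t 5.8 tcp [0.575  0.1879 0.4105] grasp [0.575  0.1878 0.2555] F [ 0.76 -0.46 -0.85] w 0.0151
shift cm [-9.4   0.05 -0.34]
jaw yaw -10.02 twist -0.0003 (sign: tool y down -> -yaw) joint7 -0.406
```

View pics/wrist5.png

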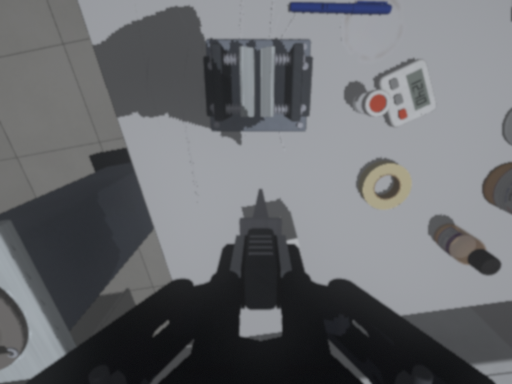

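View pics/w5c.png

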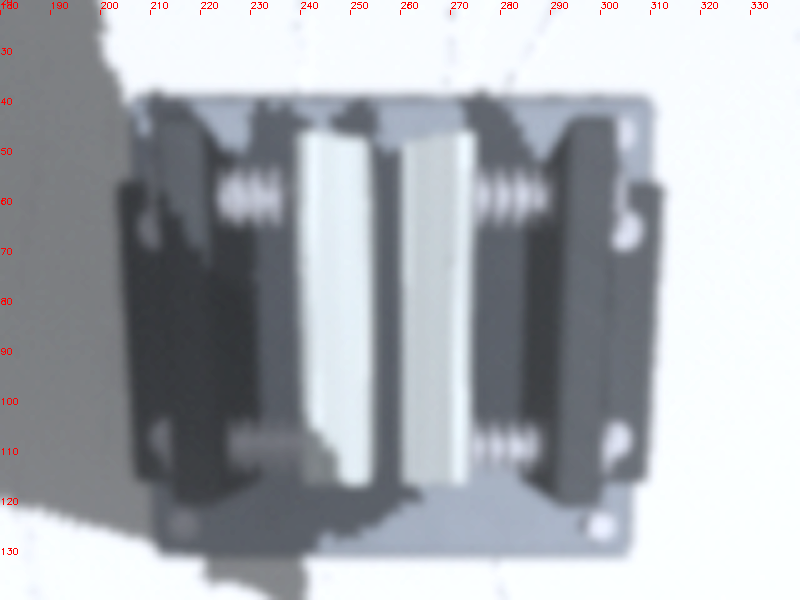

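```bash
python3 - <<'E'
from h import *
np.set_printoptions(precision=4,suppress=True)
f=load("wrist","5"); g=cv2.cvtColor(f["image"],6).astype(float)
print(g[80,236:278].astype(int)); print(g[60,236:278].astype(int)); print(g[105,236:278].astype(int))
L=[];Rr=[]
for v in range(52,114,2):
    row=g[v]
    a=row[246:258]; gr=np.diff(a); i=np.argmin(gr); 
    w=-gr[max(0,i-1):i+2]; u1=246.5+np.sum(w*np.arange(max(0,i-1),max(0,i-1)+len(w)))/w.sum()
    b=row[255:266]; gr=np.diff(b); i=np.argmax(gr); w=gr[max(i-1,0):i+2]; u2=255.5+np.sum(w*np.arange(max(i-1,0),max(i-1,0)+len(w)))/w.sum()
    L.append(onz(f,u1,v,.105)[:2]);Rr.append(onz(f,u2,v,.105)[:2])
    if v%10==0: print(v,u1,u2)
def fit(P):
    P=np.array(P);vx,vy,x0,y0=cv2.fitLine(P.astype(np.float32),cv2.DIST_HUBER,0,.001,.001).ravel()
    if vy<0: vx,vy=-vx,-vy
    return np.array([vx,vy]),np.array([x0,y0])
for n,P in(("L",L),("R",Rr)):
    dd,p=fit(P); print(n,p,"yaw",np.degrees(np.arctan2(-dd[0],dd[1])), "x at y=.28",p[0]+dd[0]/dd[1]*(.28-p[1]))
# ends of plates along y and base corners
for u,v,z in [(246,46.5,.113),(246,116.5,.113),(266.5,116.5,.113),(266,47,.113),(206,38.5,.012),(310,39,.012),(306,131,.012),(211,130.5,.012)]: print((u,v),onz(f,u,v,z))
print("tip",onz(f,260.3,191,.153))
E
```

```text
[ 59  59  64  81 107 129 141 145 146 145 146 147 149 149 148 149 147 135
 105  76  63  60  61  71  96 121 127 126 127 127 128 129 128 130 138 147
 144 127  96  70  62  61]
[ 87  72  76  96 120 140 152 151 147 147 148 149 150 150 149 148 143 128
  99  74  63  61  63  75 103 128 132 128 128 128 129 129 129 129 131 139
 146 140 126 122 126 118]
[ 65  64  64  68  76  94 117 134 141 143 145 146 147 147 148 147 145 132
 101  74  63  59  61  70  96 120 127 125 125 127 128 127 127 129 141 152
 149 133 109  93  81  79]
60 253.64492753623188 259.7
70 253.65942028985506 259.6940298507463
80 253.7394366197183 259.75
90 253.75 259.75
100 253.64492753623188 259.73728813559325
110 253.67391304347825 259.7631578947368
L [0.5865 0.289 ] yaw -10.378408 x at y=.28 0.5848319
R [0.5923 0.289 ] yaw -9.994142 x at y=.28 0.59067637
(246, 46.5) [0.585  0.3174 0.113 ]
(246, 116.5) [0.5737 0.2591 0.113 ]
(266.5, 116.5) [0.5929 0.2557 0.113 ]
(266, 47) [0.6023 0.3139 0.113 ]
(206, 38.5) [0.5375 0.3514 0.012 ]
(310, 39) [0.6607 0.3291 0.012 ]
(306, 131) [0.643 0.222 0.012]
(211, 130.5) [0.5182 0.2447 0.012 ]
tip [0.5764 0.1963 0.153 ]
```

```bash
python3 -m jog '[[[-3,0,-0.1],0,1],[[-6,0,-0.2],0,1],[[-9,0,-0.34],0.003,1],[[-9.98,0,-0.34],0.003,1],[[-9.98,0.5,-0.34],0.003,1],[[-9.98,1,-0.34],0.003,1],[[-9.98,1,-0.34],0.003,1],[[-9.98,1,-0.34],0.003,1]]'; python3 - <<'E'
from h import *
plan(.589,.2867,.245,-10.2)
f=snap("wrist","6");crop(f,200,90,120,110,6,"w6c",1.6)
f=snap("side","6");crop(f,220,130,110,150,4,"d6c")
f=snap("scene","6");crop(f,160,110,120,120,5,"s6c")
E
```

```text
clock: 6.85
tcp_pos: [0.5888, 0.2875, 0.4008]
orientation: [-1.12, 1.338, -1.338]
contact_force: [0.1, 0.7, -1.0]
grip_width: 0.0151
axes x [-0.176 -0.984 -0.   ] y [ 0. -0. -1.] z [ 0.984 -0.176  0.   ]
t 6.85 tcp [0.5888 0.2875 0.4008] grasp [0.5888 0.2875 0.2458] F [ 0.13  0.74 -0.96] w 0.0151
shift cm [0.08 0.08 0.03]
jaw yaw -10.14 twist 0.001 (sign: tool y down -> -yaw) joint7 -0.527
```

View pics/w6c.png

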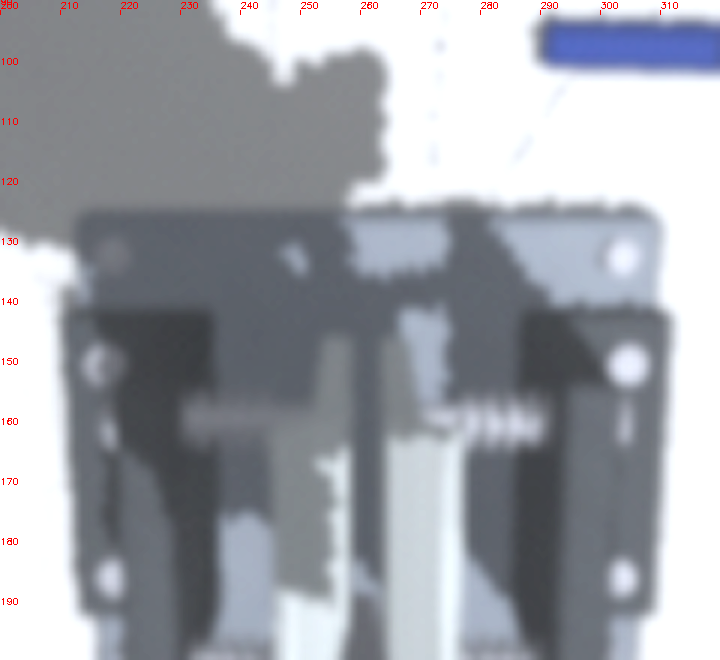

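View pics/d6c.png

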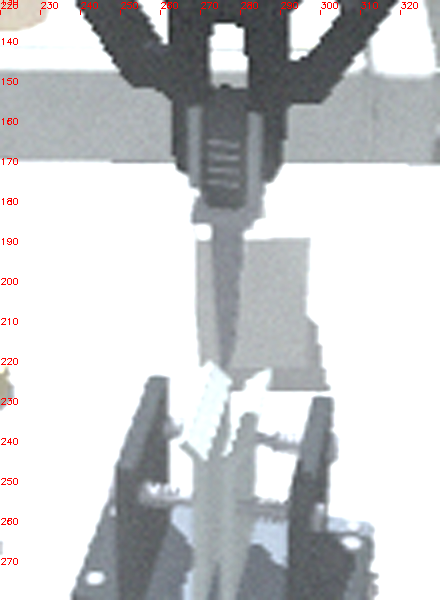

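View pics/s6c.png

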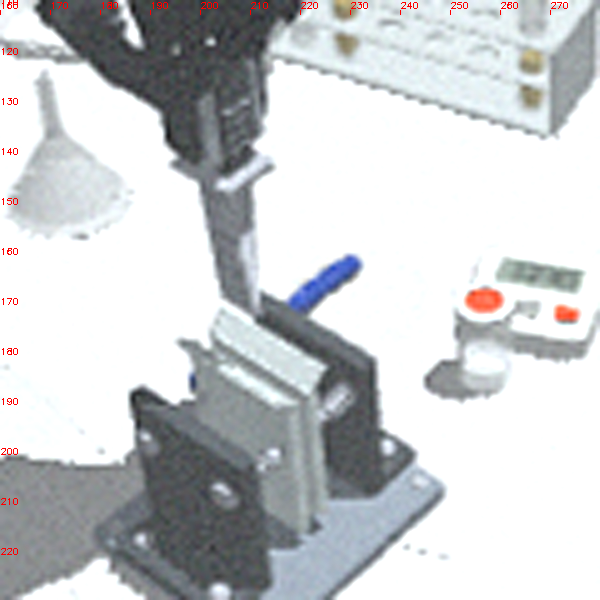

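```bash
python3 - <<'E'
from h import *
np.set_printoptions(precision=4,suppress=True)
f=load("wrist","6"); g=cv2.cvtColor(f["image"],6).astype(float)
crop(f,210,150,100,130,4,"w6d",2.2)
for v in (168,175,182,190,195): print(v,g[v,248:270].astype(int))
for z in (.105,.100,.110):
  for v in (168,175,182,190): print(z,v,onz(f,257.2,v,z)[:2],onz(f,263.3,v,z)[:2])
# height: plate lip end corner seen in both wrist views (near -> +y end)
w=load("wrist","5");d=load("side","6");s=load("scene","6")
for a,b in [((239.5,46.5),(245.,161)),((273.3,46),(275.5,162))]: print("lip outer +y end corner",tri([(w,*a),(f,*b)]))
E
```

```text
168 [ 84  83  84  85  94 110 123 134 143 133  98  69  61  61  65  77 100 123
 131 131 132 133]
175 [ 83  84  84  83  85  88 100 121 136 129  98  69  61  61  65  77 101 122
 130 131 131 133]
182 [ 84  84  84  84  84  86  93 112 131 130 102  75  66  63  64  77 100 123
 130 130 131 133]
190 [149 147 139 132 131 130 128 130 141 134 103  76  71  75  85  94 106 123
 130 131 132 132]
195 [155 154 151 151 152 153 153 150 140 116  87  70  67  68  70  81 101 122
 130 130 131 133]
0.105 168 [0.5893 0.308 ] [0.5953 0.3069]
0.105 175 [0.588  0.3008] [0.5941 0.2997]
0.105 182 [0.5866 0.2935] [0.5928 0.2924]
0.105 190 [0.5851 0.285 ] [0.5913 0.2839]
0.1 168 [0.589  0.3068] [0.5952 0.3057]
0.1 175 [0.5877 0.2995] [0.5939 0.2984]
0.1 182 [0.5863 0.292 ] [0.5926 0.2909]
0.1 190 [0.5847 0.2834] [0.5911 0.2823]
0.11 168 [0.5895 0.3092] [0.5955 0.3081]
0.11 175 [0.5883 0.3021] [0.5942 0.3011]
0.11 182 [0.587 0.295] [0.593  0.2939]
0.11 190 [0.5854 0.2866] [0.5915 0.2855]
lip outer +y end corner (array([0.5793, 0.3186, 0.1119]), array([0.1, 0.1]))
lip outer +y end corner (array([0.6084, 0.3132, 0.1156]), array([0.2, 0.2]))
```

View pics/w6d.png

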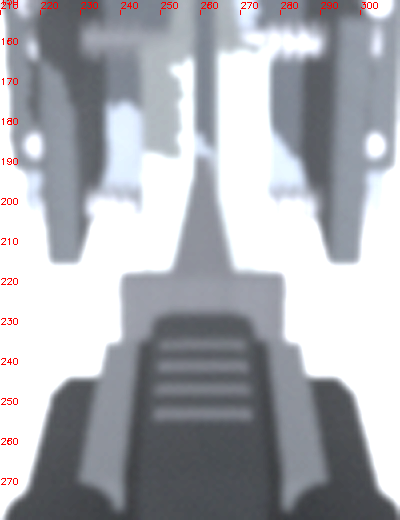

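```bash
python3 -m jog '[[[0,0.6,0],0,1],[[0,1.2,0],0,1],[[0,1.8,0],0,1],[[0,2.4,0],0,1],[[0,3,0],0,1],[[0,3.5,0],0,1],[[0,4,0],0,1],[[0,4.5,0],0,1],[[0,4.5,0],0,1],[[0,4.5,0],0,1]]'; python3 - <<'E'
from h import *
plan(.5888,.2870,.2,-10.2)
f=snap("wrist","7");crop(f,200,130,120,110,6,"w7c",1.8)
f=snap("side","7");crop(f,220,150,110,140,4,"d7c")
E
```

```text
clock: 8.25
tcp_pos: [0.5887, 0.2883, 0.3559]
orientation: [-1.12, 1.338, -1.338]
contact_force: [0.6, 0.2, -1.4]
grip_width: 0.0151
axes x [-0.175 -0.985 -0.   ] y [ 0.  0. -1.] z [ 0.985 -0.175  0.   ]
t 8.25 tcp [0.5887 0.2883 0.3559] grasp [0.5888 0.2883 0.2009] F [ 0.64  0.18 -1.38] w 0.0151
shift cm [0.12 0.09 0.03]
jaw yaw -10.09 twist 0.0019 (sign: tool y down -> -yaw) joint7 -0.509
```

View pics/w7c.png

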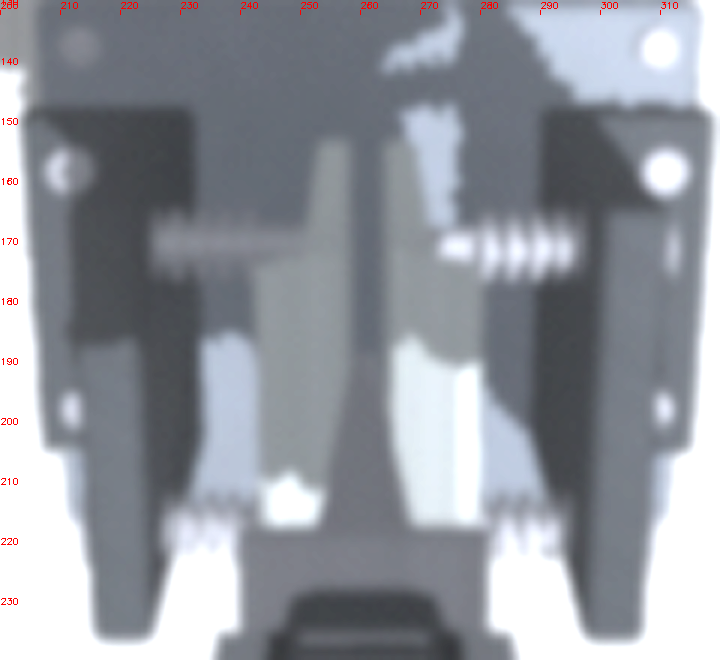

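View pics/d7c.png

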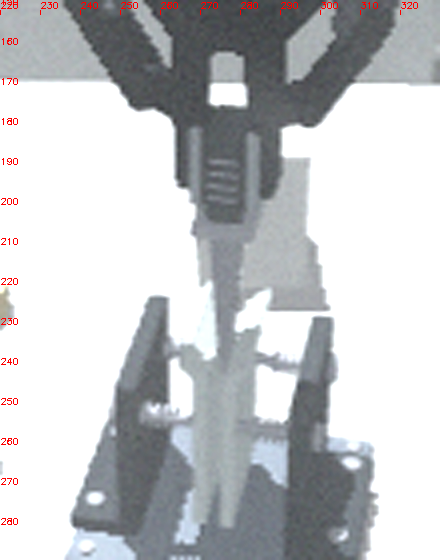

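```bash
python3 -m jog '[[[0,0.3,0],0,1],[[0,0.6,0],0,1],[[0,0.9,0],0,1],[[0,0.9,0],0,1],[[0,0.9,0],0,1]]'; python3 -m jog '[[[0,0.2,0],0,1],[[0,0.3,0],0,1],[[0,0.3,0],0,1],[[0,0.3,0],0,1]]';  python3 -m jog '[[[0,0.2,0],0,1],[[0,0.3,0],0,1],[[0,0.3,0],0,1],[[0,0.3,0],0,1]]'
```

```text
clock: 8.98
tcp_pos: [0.5887, 0.2882, 0.3467]
orientation: [-1.121, 1.338, -1.338]
contact_force: [1.0, -0.2, -1.9]
grip_width: 0.0153
clock: 9.48
tcp_pos: [0.5887, 0.2883, 0.3437]
orientation: [-1.121, 1.338, -1.338]
contact_force: [0.1, 0.3, -1.5]
grip_width: 0.0152
clock: 9.98
tcp_pos: [0.5887, 0.2882, 0.3407]
orientation: [-1.121, 1.338, -1.338]
contact_force: [1.4, -0.1, -1.4]
grip_width: 0.0153
```

```bash
python3 -m jog '[[[0,0.2,0],0,1],[[0,0.3,0],0,1],[[0,0.3,0],0,1],[[0,0.3,0],0,1]]'; python3 -m jog '[[[0,0.2,0],0,1],[[0,0.3,0],0,1],[[0,0.3,0],0,1],[[0,0.3,0],0,1]]'; cat >> h.py <<'E'
def avgF(n=6):
    F=[]
    for _ in range(n):
        F.append(get_obs()["contact_force"]); grab_frame("side")
    return np.mean(F,0).round(2),np.std(F,0).round(2)
E
python3 - <<'E'
from h import *
print(avgF()); plan(.5888,.287,.18,-10.2)
E
```

```text
clock: 10.48
tcp_pos: [0.5888, 0.2882, 0.3377]
orientation: [-1.12, 1.338, -1.338]
contact_force: [2.1, -0.2, -0.9]
grip_width: 0.0153
clock: 10.98
tcp_pos: [0.5888, 0.2882, 0.3347]
orientation: [-1.12, 1.338, -1.338]
contact_force: [2.9, -0.3, -0.3]
grip_width: 0.015
(array([ 3.42, -0.54, -0.98]), array([0.36, 0.74, 0.59]))
axes x [-0.175 -0.985 -0.   ] y [ 0.  0. -1.] z [ 0.985 -0.175  0.   ]
t 11.28 tcp [0.5887 0.2883 0.3347] grasp [0.5887 0.2883 0.1797] F [ 3.7  -1.1  -0.19] w 0.0151
shift cm [ 0.12 -0.03  0.03]
jaw yaw -10.08 twist 0.002 (sign: tool y down -> -yaw) joint7 -0.499
```

```bash
python3 -m jog '[[[0,0,0.03],0.002,1],[[0,0,0.03],0.002,1],[[0,0,0.03],0.002,1],[[0,0,0.03],0.002,1]]'; python3 - <<'E'
from h import *
print(avgF()); plan(.5888,.287,.18,-10.2)
E
```

```text
clock: 11.78
tcp_pos: [0.5889, 0.2882, 0.3347]
orientation: [-1.12, 1.339, -1.339]
contact_force: [3.1, -0.5, -0.6]
grip_width: 0.0152
(array([ 2.87, -0.17, -0.35]), array([0.44, 0.3 , 0.46]))
axes x [-0.177 -0.984 -0.   ] y [-0.  0. -1.] z [ 0.984 -0.177 -0.   ]
t 12.07 tcp [0.5889 0.2882 0.3347] grasp [0.5889 0.2883 0.1797] F [ 2.7   0.01 -0.68] w 0.0152
shift cm [ 0.12 -0.03  0.01]
jaw yaw -10.2 twist 0.0 (sign: tool y down -> -yaw) joint7 -0.501
```

```bash
python3 -m jog '[[[0,0,0.05],0,1],[[0,0,0.05],0,1],[[0,0,0.05],0,1],[[0,0,0.05],0,1]]'; python3 - <<'E'
from h import *
print(avgF()); plan(.5888,.287,.18,-10.2)
f=snap("wrist","8");crop(f,200,130,120,110,6,"w8c",1.8)
f=snap("side","8");crop(f,220,150,110,140,4,"d8c")
E
```

```text
clock: 12.58
tcp_pos: [0.5893, 0.2882, 0.3346]
orientation: [-1.12, 1.339, -1.339]
contact_force: [1.2, 0.1, -0.2]
grip_width: 0.0153
(array([ 1.17,  0.47, -0.04]), array([0.32, 0.55, 0.21]))
axes x [-0.177 -0.984  0.   ] y [-0. -0. -1.] z [ 0.984 -0.177 -0.   ]
t 12.88 tcp [0.5893 0.2882 0.3346] grasp [0.5893 0.2882 0.1796] F [ 0.8  -0.31 -0.25] w 0.015
shift cm [ 0.13 -0.04 -0.03]
jaw yaw -10.19 twist 0.0001 (sign: tool y down -> -yaw) joint7 -0.5
```

View pics/w8c.png

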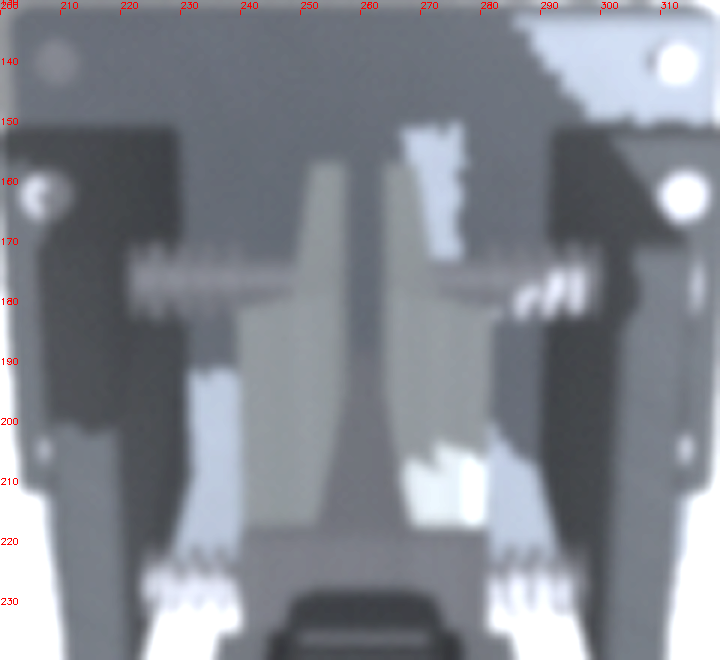

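View pics/d8c.png

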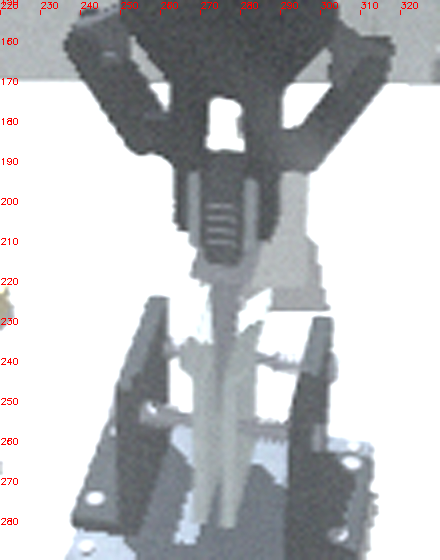

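```bash
python3 -m jog '[[[0,0.1,0.02],0,1],[[0,0.2,0.02],0,1],[[0,0.3,0.02],0,1],[[0,0.3,0.02],0,1],[[0,0.3,0.02],0,1]]'; python3 - <<'E'
from h import *
print(avgF())
E
python3 -m jog '[[[0,0.1,0],0,1],[[0,0.2,0],0,1],[[0,0.3,0],0,1],[[0,0.3,0],0,1],[[0,0.3,0],0,1]]'; python3 - <<'E'
from h import *
print(avgF()); plan(.5888,.287,.18,-10.2)
E
```

```text
clock: 13.6
tcp_pos: [0.5895, 0.2882, 0.3315]
orientation: [-1.12, 1.339, -1.339]
contact_force: [0.7, 0.3, -1.7]
grip_width: 0.0153
(array([ 0.08,  0.48, -0.85]), array([0.37, 0.23, 0.5 ]))
clock: 14.52
tcp_pos: [0.5896, 0.2882, 0.3287]
orientation: [-1.12, 1.339, -1.339]
contact_force: [-1.4, 0.9, 1.4]
grip_width: 0.0152
(array([-1.55,  0.3 ,  1.68]), array([0.32, 0.52, 0.6 ]))
axes x [-0.177 -0.984 -0.   ] y [-0.  0. -1.] z [ 0.984 -0.177 -0.   ]
t 14.82 tcp [0.5896 0.2882 0.3287] grasp [0.5896 0.2882 0.1737] F [-1.8   0.38  2.13] w 0.0153
shift cm [ 0.13 -0.63 -0.06]
jaw yaw -10.2 twist 0.0 (sign: tool y down -> -yaw) joint7 -0.497
```

```bash
python3 -m jog '[[[0,0.1,-0.03],0,1],[[0,0.2,-0.03],0,1],[[0,0.3,-0.03],0,1],[[0,0.3,-0.03],0,1],[[0,0.3,-0.03],0,1]]'; python3 - <<'E'
from h import *
print(avgF())
E
python3 -m jog '[[[0,0.1,0],0,1],[[0,0.2,0],0,1],[[0,0.3,0],0,1],[[0,0.3,0],0,1],[[0,0.3,0],0,1]]'; python3 - <<'E'
from h import *
print(avgF()); plan(.5888,.287,.18,-10.2)
E
```

```text
clock: 15.45
tcp_pos: [0.5894, 0.2881, 0.3257]
orientation: [-1.119, 1.339, -1.339]
contact_force: [-1.3, 1.2, 4.0]
grip_width: 0.0155
(array([-1.01,  0.49,  2.8 ]), array([0.59, 0.7 , 0.67]))
clock: 16.38
tcp_pos: [0.5894, 0.2882, 0.3228]
orientation: [-1.119, 1.339, -1.339]
contact_force: [0.6, 0.5, 4.6]
grip_width: 0.0152
(array([-0.19,  0.34,  3.99]), array([0.74, 0.41, 0.37]))
axes x [-0.177 -0.984 -0.   ] y [ 0.  0. -1.] z [ 0.984 -0.177  0.   ]
t 16.68 tcp [0.5894 0.2882 0.3227] grasp [0.5894 0.2882 0.1677] F [0.61 0.91 4.01] w 0.0152
shift cm [ 0.13 -1.23 -0.04]
jaw yaw -10.2 twist 0.0 (sign: tool y down -> -yaw) joint7 -0.495
```

```bash
python3 -m jog '[[[0,0.1,-0.01],0,1],[[0,0.1,-0.01],0,1],[[0,0.1,-0.01],0,1],[[0,0.1,-0.01],0,1],[[0,0.1,-0.01],0,1],[[0,0.1,-0.01],0,1],[[0,0.1,-0.01],0,1],[[0,0.1,-0.01],0,1]]'; python3 - <<'E'
from h import *
print(avgF()); print(np.abs(get_obs()["qvel"]).max(),get_obs()["moment"])
f=snap("wrist","9");crop(f,200,130,120,110,6,"w9c",1.8)
f=snap("side","9");crop(f,220,150,110,140,4,"d9c")
f=snap("scene","9");crop(f,160,110,160,120,5,"s9c")
E
```

```text
clock: 17.68
tcp_pos: [0.5894, 0.2882, 0.3218]
orientation: [-1.119, 1.339, -1.339]
contact_force: [0.2, -0.1, 5.5]
grip_width: 0.0152
(array([0.23, 0.37, 5.13]), array([0.93, 0.3 , 0.58]))
0.001760318808996073 [ 0.07529815 -0.06630693  0.00380866]
```

View pics/w9c.png

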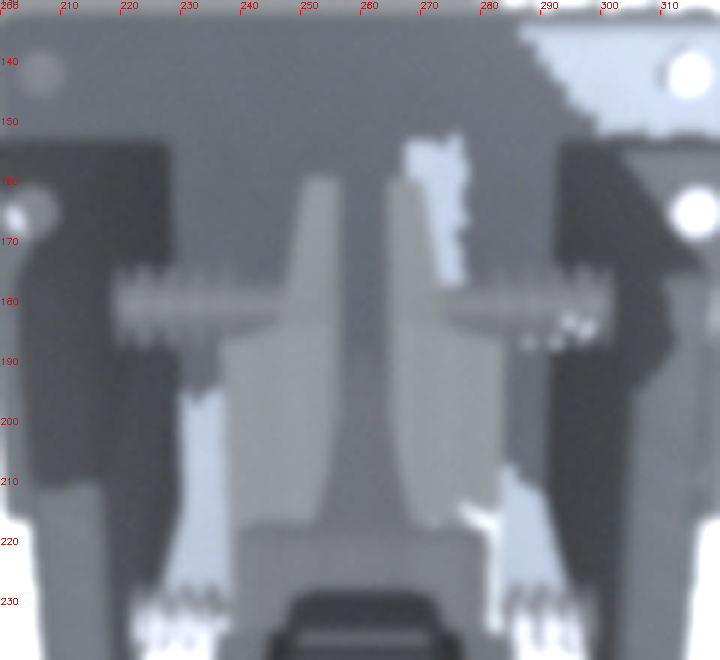

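View pics/d9c.png

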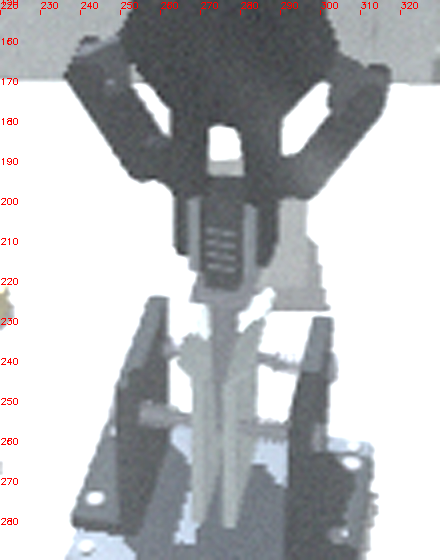

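View pics/s9c.png

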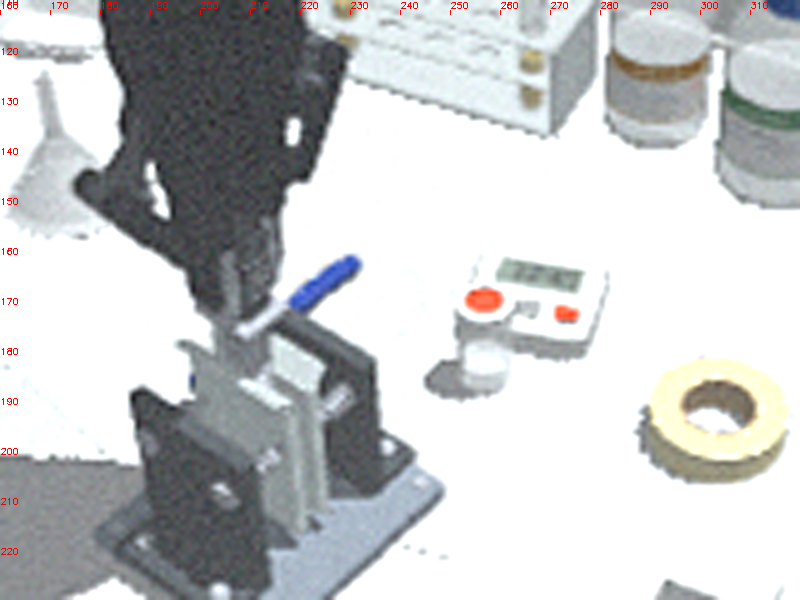

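The blade sits centred and upright between the plates and is still gripped. In the last wrist view the plates touch it at u≈255 and 264. The drag is about 6 N, the side force is about zero, the arm is steady, and the vial, tape roll and marker are where they were. I'm handing in.

```bash
python3 -c "
from bench import *
print(get_obs()['clock'],get_obs()['contact_force']);print(hand_in())"
```

```text
18.125 [0.13819037 0.2179074  5.870766  ]
the job is handed in; nothing more can be done
None
```

The blade is in the clamp gap, narrow end down, snug against both plates and still gripped by its handle. I handed in at 18.1 s of the 51 s allowed; no verdict was given.

I gripped the handle at 70 N and drew the blade straight up out of the block. I lined it up over the gap and lowered it in small steps, shifting it sideways by a few tenths of a millimetre to balance the two plates.

**Last checks:**
- **Depth:** the tip is about 43 mm below the throat, worked out from the arm position.
- **Drag:** about 6 N of upward drag over the free-hanging reading, with average side force under 0.5 N.
- **Grip and posture:** the tool points straight down and the arm is practically still. The finger opening held at about 15.2 mm, so there is no sign of slipping.
- **Bystanders:** the vial, tape roll and marker look unmoved in the last scene picture.

**Disagreements:**
- **Gap width:** the wrist images gave a gap of about 6 mm. The forces showed both plates touching only from about 30–35 mm below the throat, which means nearer 7 mm. I set the depth by force.
- **Centring:** the camera's gap centre was also about 0.6 mm off in x. That gave a brief side push of about 3 N on the front plate, which I corrected.

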